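# Pack two orders of cartons into their trays

### The job

Two orders wait to be packed, the blue tray first and then the orange one. In the blue tray put the long white carton flat in the middle, lengthwise along the tray, and the green carton centred on top of it the same way; then in the orange tray put the pink carton in the middle, lengthwise along the tray, with the small square white-and-blue carton centred and squared up on top. Leave the dark carton, the aerosol can and the label roll where they are.

Things in the scene. Friction and masses are not known exactly. Their poses are not given: they have to be found in the camera images.
- white_carton: all-white carton, oblong, 61 (x) x 100 (y) x 45 (z) mm, 0.08 to 0.15 kg; origin at the centre of its underside, z up, long side along its y; lies flat on the table. Loose.
- green_carton: green carton, 56 (x) x 80 (y) x 30 (z) mm, 0.07 to 0.14 kg; origin at the centre of its underside, z up, long side along its y. Loose.
- pink_carton: pink carton, 51 (x) x 85 (y) x 60 (z) mm, 0.08 to 0.17 kg; origin at the centre of its underside, z up, long side along its y. Loose.
- square_carton: small white carton with a light-blue band round its foot, square from above, 61 (x) x 60 (y) x 35 (z) mm, 0.05 to 0.1 kg; origin at the centre of its underside, z up. Loose.
- blue_tray: shallow blue plastic tray, fixed to the table: outside 100 (x) x 136 (y) x 18 (z) mm, walls 4 mm thick, inside 92 x 128 mm, its inner floor 3 mm above the table; origin at the centre of its underside, long side along its y.
- orange_tray: shallow orange plastic tray, fixed to the table: the same size and frame as the blue one (outside 100 x 136 x 18 mm, inside 92 x 128 mm, floor 3 mm thick, long side along its y).
- dark_carton: bystander: long flat black-blue carton, 46 (x) x 160 (y) x 24 (z) mm; origin at the centre of its underside. Belongs to no order; leave it.
- aerosol: bystander: pink aerosol can with a violet cap, standing, 66 mm across and 202 mm tall; origin at the centre of its underside. Leave it.
- label_stock: bystander: roll of blank white labels lying flat, 69 mm across, 52 mm tall; origin at the centre of its underside. Leave it.
Things that resemble listed ones, but are neither listed nor needed, are in the scene too. What is shaped like the green_carton but turquoise is not meant.

How it is judged:
On the way, in this order (a step that is already met when the one before it is completed fails the run):
1. the white carton lies released in the middle of the blue tray, along it (horizontal distance between white_carton and blue_tray below 0.015 m and z of white_carton in the frame of blue_tray between -0.003 and 0.009 m and angle between white_carton's own z axis and vertical below 0.1 rad and angle between the y axis of white_carton and the y axis of blue_tray, either way round below 0.26 rad and linear speed of white_carton below 0.02 m/s and contact force between the fingers and white_carton below 0.3 N), for 0.2 s.
2. the green carton lies released on top of the white one, centred and along it (all of step 1 and horizontal distance between green_carton and white_carton below 0.015 m and z of green_carton in the frame of white_carton between 0.0395 and 0.0515 m and angle between green_carton's own z axis and vertical below 0.1 rad and angle between the y axis of green_carton and the y axis of white_carton, either way round below 0.26 rad and linear speed of green_carton below 0.02 m/s and contact force between the fingers and green_carton below 0.3 N), for 0.2 s.
3. the pink carton lies released in the middle of the orange tray, along it (all of step 2 and horizontal distance between pink_carton and orange_tray below 0.015 m and z of pink_carton in the frame of orange_tray between -0.003 and 0.009 m and angle between pink_carton's own z axis and vertical below 0.1 rad and angle between the y axis of pink_carton and the y axis of orange_tray, either way round below 0.26 rad and linear speed of pink_carton below 0.02 m/s and contact force between the fingers and pink_carton below 0.3 N), for 0.2 s.
4. the square carton lies released on top of the pink one, centred and squared up (all of step 3 and horizontal distance between square_carton and pink_carton below 0.015 m and z of square_carton in the frame of pink_carton between 0.054 and 0.066 m and angle between square_carton's own z axis and vertical below 0.1 rad and (angle between the y axis of square_carton and the y axis of pink_carton, either way round below 0.26 rad or angle between the x axis of square_carton and the y axis of pink_carton, either way round below 0.26 rad) and linear speed of square_carton below 0.02 m/s and contact force between the fingers and square_carton below 0.3 N), for 0.2 s.
At the end, for the whole second after the job is handed in: White carton on the blue tray floor, green on the white, pink on the orange tray floor, square one on the pink; each within 15 mm of the centre and 15 degrees of the long direction (square one: of either side) of what it lies on, all level, released and at rest (all of step 4); the robot touches nothing.
It fails at once if the dark carton is moved by more than 25 mm (distance of dark_carton from where it was at the start of the episode above 0.025 m).
It fails at once if the aerosol can is moved by more than 25 mm (distance of aerosol from where it was at the start of the episode above 0.025 m).
It fails at once if the label roll is moved by more than 25 mm (distance of label_stock from where it was at the start of the episode above 0.025 m).
It also fails if it takes over 96 s, if anything falls off the work surface, if the arm or the gripper's body presses on something with over 40 N, if the wrist force passes 120 N, or if a joint passes its speed limit or range.

### The arm

A 6-joint arm with a two-finger parallel gripper is mounted at the origin on a cart in front of the work surface, level with it; the furniture and walls round the work are solid. World frame = base frame: x ahead of the robot, y to its left, z up, the work surface at z = 0. Lengths are in m, angles in rad, forces in N, time in s.
With the tool pointing down it reaches from about 0.275 to 0.85 m from the base axis. Payload 5.2 kg.
Tool frame: the origin (TCP) lies on the centre line of the jaws, within the pads' length; the fingertips stand 8 mm ahead of it and the grasp point (between the pads) lies 11 mm behind it; z points along the fingers, y is the line along which they close (so a half turn about z gives the same grasp; the last joint's range is limited). The gripper opens to 85 mm and grips with 20 to 120 N. Pads are 22 mm wide; open, the fingers measure 114 mm over their backs; the gripper's body (76 mm by 85 mm) begins 54 mm behind the grasp point. The pads swing forward as they close: fully open they stand 13 mm farther back than shut.
Start: joints at [1.094, 0.259, 1.535, -0, 1.348, -0.203], TCP at [0.149, 0.53, 0.239] pointing down, gripper open.
Joint ranges: [-3.14, 3.14], [-0.91, 2.08], [0.19, 2.58], [-1.22, 4.36], [0.22, 2.71], [-3.12, 3.12]. Speed limits (rad/s): [2.57, 2.57, 3.14, 3.14, 3.14, 3.14].

### API

Orientations are given as a unit quaternion [x, y, z, w].
In Python, from plant import ctrl gives the robot as it stands.
- The arm moves only by the tool send_rows, never from a script. Its argument "steps" is a list of rows, each an object with "xyz": the shift along the world's x, y, z in mm, a list of three; "rotation": the turn, a rotation vector about the world's x, y, z in rad, a list of three; "grip": the opening, from 0 (shut) to 1 (fully open). In form: [{"xyz": [tx, ty, tz], "rotation": [wx, wy, wz], "grip": grip}, ...]. A call has 1 to 8 rows; each row shifts and turns the commanded pose from where the row before left it; what a row does not reach is not made up. A row lasts 1/10 s, in which the tool goes at most 50 mm and 8.59 degrees, less where a joint would pass 70% of its speed; a pose out of reach is approached as far as the arm can. A call with a gripper value outside its range is refused whole. The fingers move at their own pace and stop on an object; the grip force is fixed at half the most. Time passes only in rows, so rows that do not move let the fingers close. It gives the time, the measured TCP pose, the force, the opening and the grip force at its end, in the units of the state.
- ctrl.get_state(): the state, without advancing time (a new reading comes with each control period).
- ctrl.read_camera(name): name is "scene" or "top" or "wrist"; returns the picture (420x560x3 uint8, red, green, blue); there is no depth.
- ctrl.camera_model(name): a dict with "mtx" (3x3 intrinsics, pixels), "R" (3x3) and "t" (3): a world point X has camera coordinates R X + t; the wrist camera has in their place "mount" (4x4, takes a point from camera to tool coordinates, whose origin is the TCP and whose axes are the flange's). Camera axes: x right, y down, z forward; pixel columns grow to the right and rows downward; lengths in m; the calibration is good to about 2 mm. A picture is of the moment at which its call begins: read the wrist's pose just before it. camera_model takes no time and is no camera call.
- ctrl.close_job(): hands the job in; it is judged then, once.
The state is a dict: "time_s": time; "joint_positions": joint angles; "qvel": joint speeds; "joint_efforts": joint torques, N m; "eef_pos": TCP position; "ee_rot": TCP orientation; "wrist_force": force on the tool from outside, world axes, zero at the start; "wrist_torque": the same for the moment, N m; "gripper_width": opening from 0.0 (shut) to 1.0 (fully open); "grasp_force": force on a finger pad.
Only numpy, scipy, OpenCV 4.12 (cv2) and the standard library are available. Lean on these libraries where they do the work, as an engineer would, in place of code of your own. Each camera call takes 0.05 s, during which the arm holds its last target. There are 200 camera calls.

## Working session

There is one attempt and no reset: what is moved stays moved. The work goes in short steps, Python scripts to look and compute and a tool call to move; the robot and the scene stay as the last step left them, time stands still between calls to the robot, and variables do not carry over. Pictures are saved under pics/ and viewed, at most 14 in all, crops included, and the job is handed in when it is done.

Besides the shell and the picture viewer there is one more tool, called after "Emit:" as name(argument=value, ...), one argument or row to a line, values as JSON. send_rows: Moves the arm, as the interface text tells. Its arguments: {"type":"object","properties":{"steps":{"type":"array","items":{"type":"object","properties":{"xyz":{"type":"array","items":{"type":"number"}},"rotation":{"type":"array","items":{"type":"number"}},"grip":{"type":"number"}}}}},"required":["steps"]}

```bash
mkdir -p pics; python3 - <<'E'
from plant import ctrl
import cv2
s=ctrl.get_state();print(s)
for n in ("top","scene"):
    cv2.imwrite(f"pics/{n}0.png",ctrl.read_camera(n)[:,:,::-1]);print(n,ctrl.camera_model(n))
print(ctrl.camera_model("wrist"))
E
```

```text
{'time_s': 0.0, 'joint_positions': array([ 1.09420096e+00,  2.59350164e-01,  1.53608529e+00, -2.34723542e-05,
        1.34799371e+00, -2.02775398e-01]), 'qvel': array([-0.00108489, -0.00095861, -0.00175006, -0.00118448, -0.00143482,
        0.00058336]), 'joint_efforts': array([-5.39260000e-04, -4.46035337e+01, -2.90567672e+01, -2.65014496e-04,
        1.19402044e-02,  1.88413679e-05]), 'eef_pos': array([0.14845795, 0.52905213, 0.23846993]), 'ee_rot': array([ 1.36480032e-01,  9.90642396e-01, -8.69601933e-04, -2.95165257e-04]), 'wrist_force': array([-0.65894467,  0.70127495, -0.10344016]), 'wrist_torque': array([-0.03372345,  0.04220908, -0.03931035]), 'grasp_force': 0.0, 'gripper_width': 1.0011447961356448}
top {'mtx': array([[392.88774719,   0.        , 276.70987278],
       [  0.        , 392.88774719, 213.62666188],
       [  0.        ,   0.        ,   1.        ]]), 'R': array([[-0.01811627, -0.99968083, -0.01760767],
       [-0.99709894,  0.01936602, -0.07361161],
       [ 0.07392911,  0.01622302, -0.99713154]]), 't': array([0.25592837, 0.46360482, 0.86312599])}
scene {'mtx': a
[... 168 characters left out ...]
0.75847264, -0.65120572,  0.02550201],
       [-0.36343806,  0.39017427, -0.84597684],
       [ 0.54095473, -0.65091869, -0.53260945]]), 't': array([0.53920147, 0.10186351, 1.10097684])}
{'mtx': array([[293.93396053,   0.        , 280.37888804],
       [  0.        , 293.93396053, 210.66919008],
       [  0.        ,   0.        ,   1.        ]]), 'mount': array([[-9.50536089e-04, -9.60749056e-01, -2.77417281e-01,
         7.09698514e-02],
       [ 9.99999154e-01, -6.66820962e-04, -1.11704532e-03,
         1.04751516e-03],
       [ 8.88212578e-04, -2.77418108e-01,  9.60748877e-01,
        -1.34795247e-01],
       [ 0.00000000e+00,  0.00000000e+00,  0.00000000e+00,
         1.00000000e+00]])}
```

View pics/top0.png

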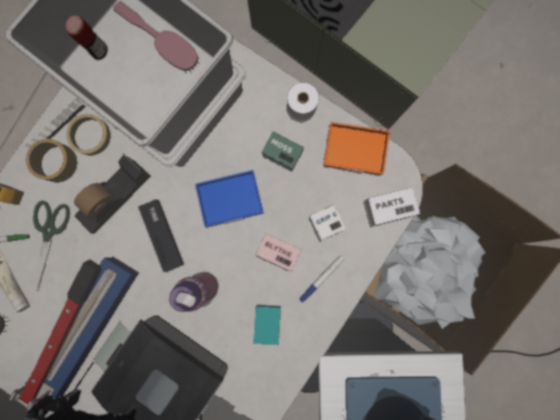

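View pics/scene0.png

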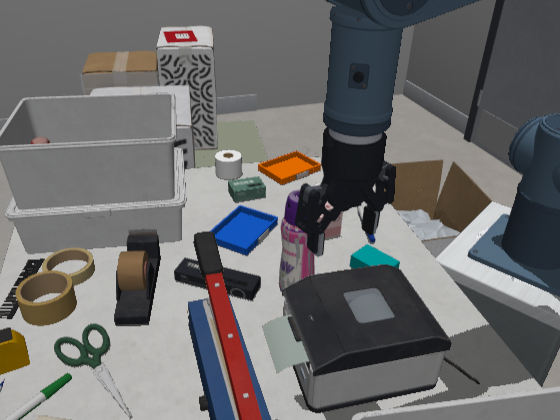

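The top view shows the white carton at (393,207), green at (283,150), pink at (279,252) and square at (327,222). The blue tray is at (230,199), the orange one at (357,149), and the turquoise decoy at (267,325). Next I segment the top faces.

```bash
cat > h.py <<'E'
import numpy as np, cv2
from plant import ctrl
def ray(name,uv,z):
    c=ctrl.camera_model(name);R=np.array(c["R"]);o=-R.T@c["t"]
    d=R.T@np.linalg.solve(c["mtx"],[uv[0],uv[1],1.]);return o+d*(z-o[2])/d[2]
def proj(name,X):
    c=ctrl.camera_model(name);p=c["mtx"]@(c["R"]@np.array(X)+c["t"]);return p[:2]/p[2]
def rect(name,mask,z):
    """top-face mask -> world centre, size, heading of long side on plane z"""
    cs,_=cv2.findContours(mask,cv2.RETR_EXTERNAL,cv2.CHAIN_APPROX_NONE)
    c=max(cs,key=cv2.contourArea).reshape(-1,2)
    P=np.array([ray(name,p,z)[:2] for p in c])*1000
    (x,y),(w,h),a=cv2.minAreaRect(P.astype(np.float32))
    if w>h: w,h=h,w
    else: a+=90
    return dict(c=(round(x,1),round(y,1)),wh=(round(w,1),round(h,1)),yaw=round((a+90)%180-90,1),px=c)
E
python3 - <<'E'
from h import *
im=cv2.imread("pics/top0.png");hsv=cv2.cvtColor(im,cv2.COLOR_BGR2HSV)
for n,(u,v) in dict(white=(378,204),wside=(393,222),square=(318,217),sqs=(330,236),green=(290,163),gt=(290,143),pink=(268,246),ps=(285,266),blue=(230,199),or_=(357,149),bg=(330,280)).items(): print(n,hsv[v,u])
cv2.imwrite("pics/crop0.png",cv2.resize(im[100:280,190:430],None,fx=3.3,fy=3.3,interpolation=cv2.INTER_CUBIC))
H,S,V=cv2.split(hsv)
def seg(m,box):
    k=np.zeros_like(H);x0,y0,x1,y1=box;k[y0:y1,x0:x1]=255;return cv2.morphologyEx((m*255).astype(np.uint8)&k,cv2.MORPH_CLOSE,np.ones((7,7)))
for n,m,b,z in [("blue",(H>105)&(H<130)&(S>150),(185,160,275,235),.018),("orange",(H<20)&(S>150),(315,115,400,185),.018),
  ("green",(S>60)&(H>60)&(H<95),(255,125,310,175),.03),("pink",((H<12)|(H>165))&(S>38),(250,230,305,275),.06),
  ("white",V>195,(360,180,425,230),.045),("square",V>195,(305,200,350,245),.035)]:
    r=rect("top",seg(m,b),z);r.pop("px");print(n,r)
E
```

```text
white [  0   8 128]
wside [ 13  11 160]
square [ 13   9 202]
sqs [ 10  10 160]
green [74 41 94]
gt [ 74  48 111]
pink [179  49 155]
ps [  2  36 182]
blue [111 163 169]
or_ [ 12 183 201]
bg [ 15  12 176]
blue {'c': (504.9, 353.2), 'wh': (90.6, 125.7), 'yaw': -77.4}
orange {'c': (614.3, 64.0), 'wh': (99.3, 132.7), 'yaw': 79.7}Traceback (most recent call last):
  File "<stdin>", line 11, in <module>
  File "h.py", line 11, in rect
    c=max(cs,key=cv2.contourArea).reshape(-1,2)
      ~~~^^^^^^^^^^^^^^^^^^^^^^^^
ValueError: max() iterable argument is empty
```

View pics/crop0.png

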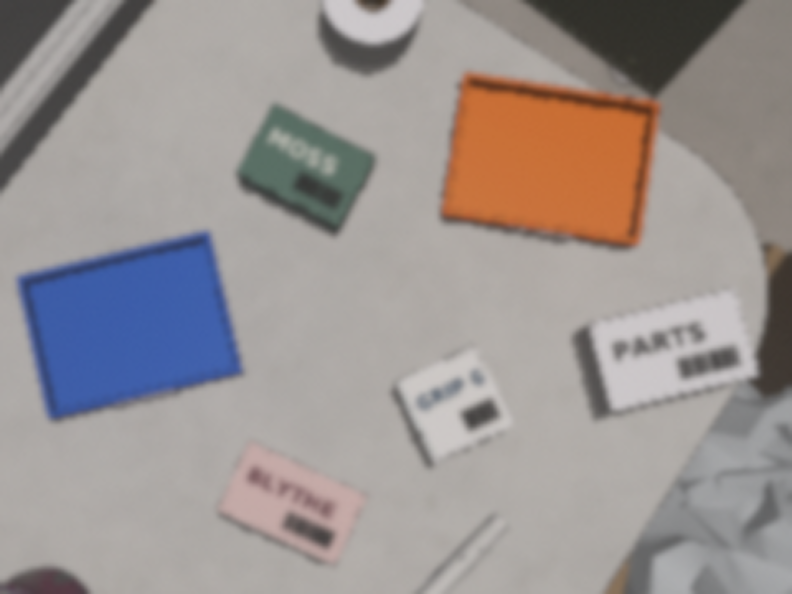

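The crop shows clean top faces with dark side strips at the lower left; the white carton lies at the table edge. I'll tune the thresholds.

```bash
cat > seg.py <<'E'
from h import *
def seg(m,box):
    k=np.zeros(m.shape,np.uint8);x0,y0,x1,y1=box;k[y0:y1,x0:x1]=255
    m=cv2.morphologyEx((m*255).astype(np.uint8)&k,cv2.MORPH_OPEN,np.ones((2,2)))
    cs,_=cv2.findContours(m,cv2.RETR_EXTERNAL,cv2.CHAIN_APPROX_NONE)
    return cv2.drawContours(np.zeros_like(m),[max(cs,key=cv2.contourArea)],-1,255,-1)
E
python3 - <<'E'
from seg import *
im=cv2.imread("pics/top0.png");hsv=cv2.cvtColor(im,cv2.COLOR_BGR2HSV)
H,S,V=[a.astype(int) for a in cv2.split(hsv)]
vis=im.copy()
for n,m,b,z in [("blue",(H>100)&(H<130)&(S>110),(185,160,275,235),.018),("orange",(H<20)&(S>110),(315,115,400,185),.018),
  ("green",(S>30)&(H>55)&(H<100)&(V>80),(255,125,310,175),.03),("pink",((H<6)|(H>165))&(S>22)&(V>140),(250,230,305,275),.06),
  ("white",V>187,(360,180,425,230),.045),("square",V>187,(305,200,350,245),.035)]:
    r=rect("top",seg(m,b),z);px=r.pop("px");cv2.drawContours(vis,[px],-1,(0,0,255),1);print(n,r)
cv2.imwrite("pics/ov.png",cv2.resize(vis[100:280,190:430],None,fx=3.3,fy=3.3,interpolation=cv2.INTER_NEAREST))
E
```

```text
blue {'c': (503.3, 352.8), 'wh': (98.3, 132.8), 'yaw': -77.6}
orange {'c': (612.4, 61.3), 'wh': (102.6, 136.4), 'yaw': 79.8}
green {'c': (608.1, 229.7), 'wh': (53.5, 76.8), 'yaw': 60.6}
pink {'c': (381.2, 243.2), 'wh': (51.1, 84.6), 'yaw': 64.4}
white {'c': (477.7, -10.4), 'wh': (55.5, 96.6), 'yaw': -76.7}
square {'c': (436.2, 128.0), 'wh': (34.1, 57.9), 'yaw': -60.2}
```

View pics/ov.png

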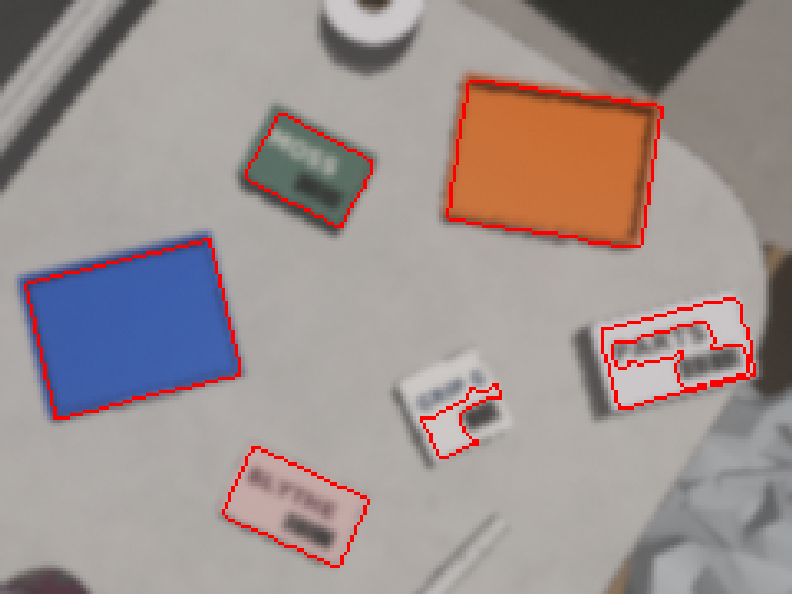

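The outlines fit, except that white and square are cut by their print. I have enough to start, so I move above the white carton and refine there with the wrist camera.

Emit:
send_rows(
  steps=[
    {"xyz": [20,-34,0],"rotation": [0,0,-0.066],"grip": 1},
    {"xyz": [20,-34,0],"rotation": [0,0,-0.066],"grip": 1},
    {"xyz": [20,-34,0],"rotation": [0,0,-0.066],"grip": 1},
    {"xyz": [20,-34,0],"rotation": [0,0,-0.066],"grip": 1},
    {"xyz": [20,-34,0],"rotation": [0,0,-0.066],"grip": 1},
    {"xyz": [20,-34,0],"rotation": [0,0,-0.066],"grip": 1},
    {"xyz": [20,-34,0],"rotation": [0,0,-0.066],"grip": 1},
    {"xyz": [20,-34,0],"rotation": [0,0,-0.066],"grip": 1},
  ],
)

```text
time_s: 0.9
eef_pos: [0.3089, 0.256, 0.2391]
ee_rot: [0.391, 0.92, -0.0, -0.0]
wrist_force: [1.5, 0.0, 0.6]
gripper_width: 0.998
grasp_force: 0.0
```

Emit:
send_rows(
  steps=[
    {"xyz": [21,-34,-5],"rotation": [0,0,-0.066],"grip": 1},
    {"xyz": [21,-34,-5],"rotation": [0,0,-0.066],"grip": 1},
    {"xyz": [21,-34,-5],"rotation": [0,0,-0.066],"grip": 1},
    {"xyz": [21,-34,-5],"rotation": [0,0,-0.066],"grip": 1},
    {"xyz": [21,-34,-5],"rotation": [0,0,-0.066],"grip": 1},
    {"xyz": [21,-34,-5],"rotation": [0,0,-0.066],"grip": 1},
    {"xyz": [21,-34,-5],"rotation": [0,0,-0.066],"grip": 1},
    {"xyz": [22,-32,-5],"rotation": [0,0,-0.066],"grip": 1},
  ],
)

```text
time_s: 1.7
eef_pos: [0.478, -0.0141, 0.1988]
ee_rot: [0.618, 0.786, -0.0, -0.0]
wrist_force: [1.4, 1.0, -0.2]
gripper_width: 1.001
grasp_force: 0.0
```

```bash
cat >> h.py <<'E'
from scipy.spatial.transform import Rotation as Ro
def pose():
    s=ctrl.get_state();R=Ro.from_quat(s["ee_rot"]).as_matrix()
    return s,np.array(s["eef_pos"]),R
def show():
    s,p,R=pose();print(round(s["time_s"],2),(p*1000).round(1),"head",round(np.degrees(np.arctan2(R[1,1],R[0,1])),1),"tilt",R[:2,2].round(3),"w",round(s["gripper_width"],3),"gf",round(s["grasp_force"],1),"F",np.round(s["wrist_force"],1))
def wrist():
    """picture plus function pixel->world on plane z"""
    _,p,R=pose();im=ctrl.read_camera("wrist")[:,:,::-1].copy();c=ctrl.camera_model("wrist");M=np.array(c["mount"])
    def f(uv,z):
        o=R@M[:3,3]+p;d=R@M[:3,:3]@np.linalg.solve(c["mtx"],[uv[0],uv[1],1.]);return (o+d*(z-o[2])/d[2])*1000
    def g(X):
        q=c["mtx"]@(M[:3,:3].T@(R.T@(np.array(X)/1000-p)-M[:3,3]));return q[:2]/q[2]
    return im,f,g
E
python3 - <<'E'
from h import *
show();im,f,g=wrist();cv2.imwrite("pics/w1.png",im)
print(g([478,-10,45]))
E
```

```text
1.7 [478.  -14.1 198.8] head 13.6 tilt [-0.001  0.   ] w 1.001 gf 0.0 F [ 1.4  1.  -0.2]
[281.60275328 195.51030717]
```

View pics/w1.png

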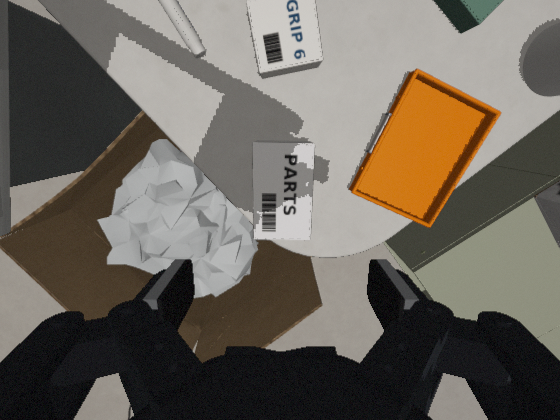

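The wrist picture shows the white carton's top with corners (253,142), (313,142), (311,240), (254,238), upright in the picture. I'll turn those corners into positions.

```bash
cat >> h.py <<'E'
def quad(f,C,z):
    P=np.array([f(c,z)[:2] for c in C]);r=cv2.minAreaRect(P.astype(np.float32))
    e=P[3]-P[0]+P[2]-P[1];print("centre",P.mean(0).round(1),"edges",[np.linalg.norm(P[i]-P[i-1]).round(1) for i in range(4)],"yaw of 0->3",np.degrees(np.arctan2(e[1],e[0])).round(1))
E
python3 - <<'E'
from h import *
c=ctrl.camera_model("wrist")
show()
_,f,g=wrist()
quad(f,[(253,142),(313,142),(311,240),(254,238)],.045)
T=lambda uv,z:ray("top",uv,z)*1000
quad(T,[(190+x/3.3,100+y/3.3) for x,y in [(396,385),(477,348),(514,425),(432,463)]],.035)
quad(T,[(190+x/3.3,100+y/3.3) for x,y in [(590,325),(735,290),(758,373),(610,412)]],.045)
quad(T,[(190+x/3.3,100+y/3.3) for x,y in [(276,105),(375,156),(340,228),(241,174)]],.03)
E
```

```text
1.75 [481.6 -18.8 198.2] head 13.3 tilt [ 0.002 -0.003] w 0.999 gf 0.0 F [ 4.1 -3.7  0.9]
centre [482.5 -12.1] edges [np.float64(98.2), np.float64(57.3), np.float64(100.5), np.float64(59.9)] yaw of 0->3 -76.9
centre [444.8 135. ] edges [np.float64(57.0), np.float64(59.5), np.float64(56.7), np.float64(60.1)] yaw of 0->3 -156.3
centre [478.   -8.3] edges [np.float64(58.7), np.float64(98.4), np.float64(56.6), np.float64(100.5)] yaw of 0->3 -168.2
centre [610.  229.6] edges [np.float64(53.3), np.float64(76.2), np.float64(54.9), np.float64(76.9)] yaw of 0->3 152.8
```

Emit:
send_rows(
  steps=[
    {"xyz": [0,4,-20],"rotation": [0,0,-0.01],"grip": 1},
    {"xyz": [0,0,-30],"rotation": [0,0,0],"grip": 1},
    {"xyz": [0,0,-30],"rotation": [0,0,0],"grip": 1},
    {"xyz": [0,0,-30],"rotation": [0,0,0],"grip": 1},
    {"xyz": [0,0,-30],"rotation": [0,0,0],"grip": 1},
    {"xyz": [0,0,-20],"rotation": [0,0,0],"grip": 1},
    {"xyz": [0,0,-13],"rotation": [0,0,0],"grip": 1},
    {"xyz": [0,0,0],"rotation": [0,0,0],"grip": 1},
  ],
)

```text
time_s: 2.6
eef_pos: [0.4756, -0.0075, 0.0245]
ee_rot: [0.621, 0.784, -0.001, -0.002]
wrist_force: [-0.8, 0.4, -0.3]
gripper_width: 1.0
grasp_force: 0.0
```

Emit:
send_rows(
  steps=[
    {"xyz": [0,0,0],"rotation": [0,0,0],"grip": 0.5},
    {"xyz": [0,0,0],"rotation": [0,0,0],"grip": 0.5},
    {"xyz": [0,0,0],"rotation": [0,0,0],"grip": 0.5},
    {"xyz": [0,0,0],"rotation": [0,0,0],"grip": 0.5},
    {"xyz": [0,0,0],"rotation": [0,0,0],"grip": 0.5},
  ],
)

```text
time_s: 3.1
eef_pos: [0.4785, -0.0085, 0.0275]
ee_rot: [0.621, 0.784, 0.001, 0.001]
wrist_force: [-0.5, 0.9, 8.6]
gripper_width: 0.687
grasp_force: 65.3
```

```bash
python3 -c "
from h import *
show()"
```

```text
3.1 [478.5  -8.5  27.5] head 13.2 tilt [ 0.002 -0.   ] w 0.687 gf 65.3 F [-0.5  0.9  8.6]
```

Grip holds. Next I lift and carry it to the blue tray.

Emit:
send_rows(
  steps=[
    {"xyz": [0,0,15],"rotation": [0,0,0],"grip": 0.5},
    {"xyz": [0,0,30],"rotation": [0,0,0],"grip": 0.5},
    {"xyz": [0,0,30],"rotation": [0,0,0],"grip": 0.5},
    {"xyz": [2,20,15],"rotation": [0,0,0],"grip": 0.5},
    {"xyz": [3,32,0],"rotation": [0,0,0],"grip": 0.5},
    {"xyz": [3,40,0],"rotation": [0,0,0],"grip": 0.5},
    {"xyz": [3,40,0],"rotation": [0,0,0],"grip": 0.5},
    {"xyz": [3,40,0],"rotation": [0,0,0],"grip": 0.5},
  ],
)

```text
time_s: 3.9
eef_pos: [0.4916, 0.1649, 0.1167]
ee_rot: [0.621, 0.784, 0.0, 0.0]
wrist_force: [1.3, -0.2, -1.3]
gripper_width: 0.697
grasp_force: 65.0
```

Emit:
send_rows(
  steps=[
    {"xyz": [3,40,0],"rotation": [0,0,0],"grip": 0.5},
    {"xyz": [3,40,0],"rotation": [0,0,0],"grip": 0.5},
    {"xyz": [3,40,0],"rotation": [0,0,0],"grip": 0.5},
    {"xyz": [3,40,0],"rotation": [0,0,-0.014],"grip": 0.5},
    {"xyz": [0,20,0],"rotation": [0,0,0],"grip": 0.5},
    {"xyz": [0,10,0],"rotation": [0,0,0],"grip": 0.5},
    {"xyz": [0,0,0],"rotation": [0,0,0],"grip": 0.5},
    {"xyz": [0,0,0],"rotation": [0,0,0],"grip": 0.5},
  ],
)

```text
time_s: 4.7
eef_pos: [0.5035, 0.3525, 0.1161]
ee_rot: [0.626, 0.779, -0.001, 0.0]
wrist_force: [-1.4, -0.7, -1.4]
gripper_width: 0.691
grasp_force: 65.0
```

```bash
python3 - <<'E'
from h import *
show();im,f,g=wrist();cv2.imwrite("pics/w2.png",im)
E
```

```text
4.7 [503.5 352.5 116.1] head 12.4 tilt [-0.001 -0.001] w 0.691 gf 65.0 F [-1.4 -0.7 -1.4]
```

View pics/w2.png

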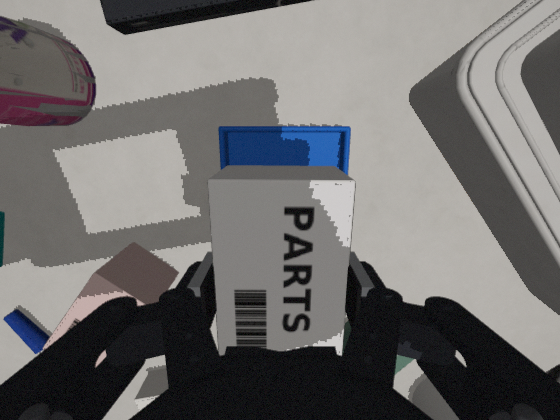

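The carton is held square above the tray; the tray's far rim runs (219,127)–(351,127), parallel to it. I'll check the centre from that rim.

```bash
python3 - <<'E'
from h import *
_,f,g=wrist();show()
a,b=f((219,127),.018),f((351,127),.018);d=(b-a)[:2];L=np.linalg.norm(d);d/=L
n=np.array([d[1],-d[0]]); n*=np.sign(-n[1])
print(a,b,L,"centre",(a+b)[:2]/2+68*n,"yaw",np.degrees(np.arctan2(d[1],d[0])))
E
```

```text
4.8 [503.8 352.1 116.3] head 12.4 tilt [-0.    -0.001] w 0.687 gf 65.0 F [-1.  -0.1 -0.8]
[442.66059749 411.02405168  18.        ] [540.96564217 432.51840838  18.        ] 100.62747725507052 centre [506.33814118 355.34063651] yaw 12.333596248835667
```

Emit:
send_rows(
  steps=[
    {"xyz": [2,2,-20],"rotation": [0,0,0],"grip": 0.5},
    {"xyz": [0,0,-25],"rotation": [0,0,0],"grip": 0.5},
    {"xyz": [0,0,-20],"rotation": [0,0,0],"grip": 0.5},
    {"xyz": [0,0,-12],"rotation": [0,0,0],"grip": 0.5},
    {"xyz": [0,0,-6],"rotation": [0,0,0],"grip": 0.5},
    {"xyz": [0,0,-2],"rotation": [0,0,0],"grip": 0.5},
    {"xyz": [0,0,0],"rotation": [0,0,0],"grip": 0.5},
    {"xyz": [0,0,0],"rotation": [0,0,0],"grip": 0.5},
  ],
)

```text
time_s: 5.6
eef_pos: [0.5064, 0.3558, 0.0323]
ee_rot: [0.626, 0.78, 0.001, 0.0]
wrist_force: [0.2, 0.8, -1.2]
gripper_width: 0.685
grasp_force: 65.0
```

Emit:
send_rows(
  steps=[
    {"xyz": [0,0,0],"rotation": [0,0,0],"grip": 0.75},
    {"xyz": [0,0,0],"rotation": [0,0,0],"grip": 0.85},
    {"xyz": [0,0,0],"rotation": [0,0,0],"grip": 1},
    {"xyz": [0,0,10],"rotation": [0,0,0],"grip": 1},
    {"xyz": [0,0,25],"rotation": [0,0,0],"grip": 1},
    {"xyz": [0,0,40],"rotation": [0,0,0],"grip": 1},
    {"xyz": [0,0,40],"rotation": [0,0,0],"grip": 1},
    {"xyz": [0,0,40],"rotation": [0,0,0],"grip": 1},
  ],
)

```text
time_s: 6.4
eef_pos: [0.5055, 0.3555, 0.1887]
ee_rot: [0.626, 0.78, 0.0, 0.0]
wrist_force: [0.9, -0.1, -0.4]
gripper_width: 1.004
grasp_force: 0.0
```

Emit:
send_rows(
  steps=[
    {"xyz": [13,-16,0],"rotation": [0,0,-0.09],"grip": 1},
    {"xyz": [13,-16,0],"rotation": [0,0,-0.09],"grip": 1},
    {"xyz": [13,-16,0],"rotation": [0,0,-0.09],"grip": 1},
    {"xyz": [13,-16,0],"rotation": [0,0,-0.09],"grip": 1},
    {"xyz": [13,-16,0],"rotation": [0,0,-0.09],"grip": 1},
    {"xyz": [13,-16,0],"rotation": [0,0,-0.09],"grip": 1},
    {"xyz": [13,-15,0],"rotation": [0,0,-0.09],"grip": 1},
    {"xyz": [13,-14,0],"rotation": [0,0,-0.083],"grip": 1},
  ],
)

```text
time_s: 7.2
eef_pos: [0.6102, 0.2298, 0.1873]
ee_rot: [0.86, 0.51, 0.0, 0.0]
wrist_force: [1.1, 0.2, 0.3]
gripper_width: 0.998
grasp_force: 0.0
```

Emit:
send_rows(
  steps=[
    {"xyz": [0,0,0],"rotation": [0,0,0],"grip": 1},
    {"xyz": [0,0,0],"rotation": [0,0,0],"grip": 1},
    {"xyz": [0,0,0],"rotation": [0,0,0],"grip": 1},
  ],
)

```text
time_s: 7.5
eef_pos: [0.609, 0.2313, 0.1866]
ee_rot: [0.859, 0.513, 0.0, -0.0]
wrist_force: [-0.5, -0.2, 0.8]
gripper_width: 0.999
grasp_force: 0.0
```

```bash
python3 - <<'E'
from h import *
show();im,f,g=wrist();cv2.imwrite("pics/w3.png",im)
t=ctrl.read_camera("top")[:,:,::-1];cv2.imwrite("pics/top1.png",t);cv2.imwrite("pics/both.png",np.hstack([cv2.resize(im,(400,300)),cv2.resize(t[100:280,170:410],(400,300),interpolation=cv2.INTER_CUBIC)]))
E
```

```text
7.5 [609.  231.3 186.6] head -28.3 tilt [-0.  0.] w 0.999 gf 0.0 F [-0.5 -0.2  0.8]
```

View pics/both.png

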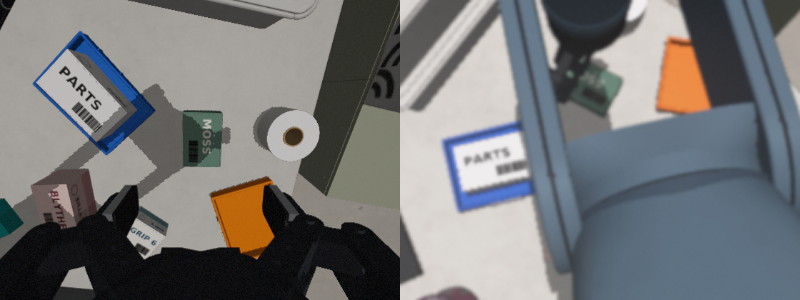

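The wrist view shows white centred in the blue tray and green upright in the picture at about (202,138)×1.4. I'll measure both.

```bash
cat >> h.py <<'E'
def wrect(f,mask,z):
    cs,_=cv2.findContours(mask,cv2.RETR_EXTERNAL,cv2.CHAIN_APPROX_NONE);c=max(cs,key=cv2.contourArea).reshape(-1,2)
    P=np.array([f(p,z)[:2] for p in c]);(x,y),(w,h),a=cv2.minAreaRect(P.astype(np.float32))
    if w>h:w,h=h,w
    else:a+=90
    print("c",round(x,1),round(y,1),"wh",round(w,1),round(h,1),"yaw",round((a+90)%180-90,1));return c
E
python3 - <<'E'
from seg import *
im=cv2.imread("pics/w3.png");show();_,f,g=wrist()
H,S,V=[a.astype(int) for a in cv2.split(cv2.cvtColor(im,cv2.COLOR_BGR2HSV))]
c1=wrect(f,seg((H>55)&(H<100)&(S>40)&(V>75),(240,140,330,245)),.03)
c2=wrect(f,seg((S<25)&(V>190),(50,50,190,205)),.048)
c3=wrect(f,seg((H>100)&(H<130)&(S>110),(30,30,235,235)),.018)
v=im.copy();[cv2.drawContours(v,[c],-1,(0,0,255),1) for c in (c1,c2,c3)]
cv2.imwrite("pics/ov3.png",cv2.resize(v[30:260,30:340],None,fx=2.5,fy=2.5))
print(V[180,280],V[225,300],H[180,280],S[180,280],V[100,110],V[170,140])
E
```

```text
7.6 [609.  231.4 186.5] head -28.3 tilt [-0.  0.] w 1.005 gf 0.0 F [-1.2 -0.2  0.2]
c 624.8 254.2 wh 26.3 54.5 yaw -30.4Traceback (most recent call last):
  File "<stdin>", line 5, in <module>
  File "seg.py", line 6, in seg
    return cv2.drawContours(np.zeros_like(m),[max(cs,key=cv2.contourArea)],-1,255,-1)
                                              ~~~^^^^^^^^^^^^^^^^^^^^^^^^
ValueError: max() iterable argument is empty
```

```bash
python3 -c "
from h import *
im=cv2.imread('pics/w3.png');cv2.imwrite('pics/z3.png',cv2.resize(im[30:250,30:340],None,fx=2.5,fy=2.5,interpolation=cv2.INTER_NEAREST))"
```

```text
(no output)
```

View pics/z3.png

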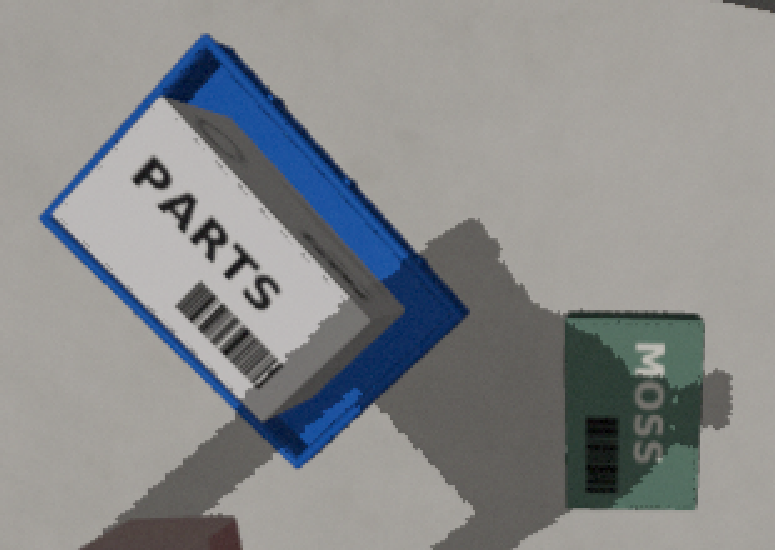

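In the zoom, the white top's corners are (163,97), (372,302), (264,420), (52,217). Green's are (566,320), (703,319), (697,508), (567,507), and the tray rim's are (207,37), (468,311), (297,467), (42,216).

```bash
python3 - <<'E'
from h import *
_,f,g=wrist();show()
s=lambda C:[(30+x/2.5,30+y/2.5) for x,y in C]
quad(f,s([(163,97),(372,302),(264,420),(52,217)]),.048)
quad(f,s([(566,320),(703,319),(697,508),(567,507)]),.03)
quad(f,s([(207,37),(468,311),(297,467),(42,216)]),.018)
E
```

```text
7.7 [609.2 231.3 186.5] head -28.3 tilt [0. 0.] w 1.002 gf 0.0 F [-0.5  0.5 -0.3]
centre [507.9 357.1] edges [np.float64(60.3), np.float64(94.0), np.float64(63.6), np.float64(98.5)] yaw of 0->3 -166.1
centre [611.8 231.9] edges [np.float64(78.1), np.float64(53.7), np.float64(78.9), np.float64(54.9)] yaw of 0->3 -118.9
centre [507.3 355.3] edges [np.float64(97.8), np.float64(134.7), np.float64(102.4), np.float64(135.3)] yaw of 0->3 -168.1
```

Emit:
send_rows(
  steps=[
    {"xyz": [2,0,-20],"rotation": [0,0,-0.01],"grip": 1},
    {"xyz": [0,0,-35],"rotation": [0,0,0],"grip": 1},
    {"xyz": [0,0,-35],"rotation": [0,0,0],"grip": 1},
    {"xyz": [0,0,-35],"rotation": [0,0,0],"grip": 1},
    {"xyz": [0,0,-25],"rotation": [0,0,0],"grip": 1},
    {"xyz": [0,0,-14],"rotation": [0,0,0],"grip": 1},
    {"xyz": [0,0,-5],"rotation": [0,0,0],"grip": 1},
    {"xyz": [0,0,0],"rotation": [0,0,0],"grip": 1},
  ],
)

```text
time_s: 8.5
eef_pos: [0.6118, 0.2307, 0.0174]
ee_rot: [0.862, 0.508, -0.0, -0.0]
wrist_force: [0.1, 0.6, -0.5]
gripper_width: 0.999
grasp_force: 0.0
```

Emit:
send_rows(
  steps=[
    {"xyz": [0,0,0],"rotation": [0,0,0],"grip": 0.45},
    {"xyz": [0,0,0],"rotation": [0,0,0],"grip": 0.45},
    {"xyz": [0,0,0],"rotation": [0,0,0],"grip": 0.45},
    {"xyz": [0,0,0],"rotation": [0,0,0],"grip": 0.45},
    {"xyz": [0,0,0],"rotation": [0,0,0],"grip": 0.45},
    {"xyz": [0,0,0],"rotation": [0,0,0],"grip": 0.45},
  ],
)

```text
time_s: 9.1
eef_pos: [0.613, 0.2308, 0.0193]
ee_rot: [0.862, 0.508, 0.002, 0.001]
wrist_force: [-0.6, 0.1, 6.6]
gripper_width: 0.626
grasp_force: 65.4
```

Emit:
send_rows(
  steps=[
    {"xyz": [0,0,15],"rotation": [0,0,0],"grip": 0.45},
    {"xyz": [0,0,35],"rotation": [0,0,0],"grip": 0.45},
    {"xyz": [0,0,40],"rotation": [0,0,0],"grip": 0.45},
    {"xyz": [0,0,30],"rotation": [0,0,0.07],"grip": 0.45},
    {"xyz": [-15,18,0],"rotation": [0,0,0.09],"grip": 0.45},
    {"xyz": [-18,21,0],"rotation": [0,0,0.09],"grip": 0.45},
    {"xyz": [-18,21,0],"rotation": [0,0,0.09],"grip": 0.45},
    {"xyz": [-18,21,0],"rotation": [0,0,0.09],"grip": 0.45},
  ],
)

```text
time_s: 9.9
eef_pos: [0.5419, 0.3121, 0.1384]
ee_rot: [0.732, 0.681, 0.0, 0.0]
wrist_force: [-0.2, -0.3, -1.6]
gripper_width: 0.628
grasp_force: 64.6
```

Emit:
send_rows(
  steps=[
    {"xyz": [-18,21,0],"rotation": [0,0,0.1],"grip": 0.45},
    {"xyz": [-12,15,0],"rotation": [0,0,0.1],"grip": 0.45},
    {"xyz": [-6,8,0],"rotation": [0,0,0.1],"grip": 0.45},
    {"xyz": [0,0,0],"rotation": [0,0,0],"grip": 0.45},
    {"xyz": [0,0,0],"rotation": [0,0,0],"grip": 0.45},
  ],
)

```text
time_s: 10.4
eef_pos: [0.5068, 0.3554, 0.138]
ee_rot: [0.624, 0.781, 0.0, 0.0]
wrist_force: [-0.3, -0.5, -1.5]
gripper_width: 0.633
grasp_force: 64.6
```

```bash
python3 - <<'E'
from h import *
show();im,f,g=wrist();cv2.imwrite("pics/w4.png",im)
E
```

```text
10.4 [506.8 355.4 138. ] head 12.7 tilt [ 0.001 -0.   ] w 0.633 gf 64.6 F [-0.3 -0.5 -1.5]
```

View pics/w4.png

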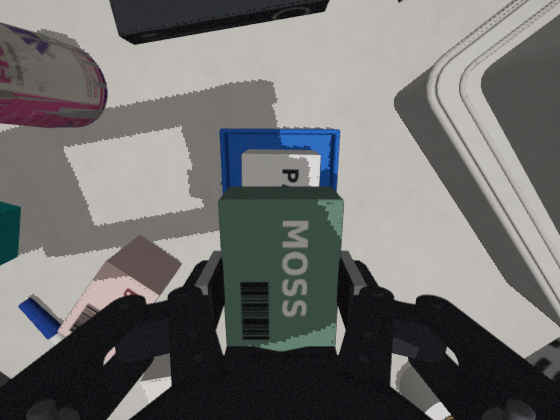

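Green is held square, and the white carton's far edge (243–321, y≈155) is centred and parallel beneath it. Now I place it: TCP from 138 to about 67.

Emit:
send_rows(
  steps=[
    {"xyz": [0,0,-20],"rotation": [0,0,0],"grip": 0.45},
    {"xyz": [0,0,-25],"rotation": [0,0,0],"grip": 0.45},
    {"xyz": [0,0,-15],"rotation": [0,0,0],"grip": 0.45},
    {"xyz": [0,0,-7],"rotation": [0,0,0],"grip": 0.45},
    {"xyz": [0,0,-3],"rotation": [0,0,0],"grip": 0.45},
    {"xyz": [0,0,-1],"rotation": [0,0,0],"grip": 0.45},
    {"xyz": [0,0,0],"rotation": [0,0,0],"grip": 0.45},
    {"xyz": [0,0,0],"rotation": [0,0,0],"grip": 0.45},
  ],
)

```text
time_s: 11.25
eef_pos: [0.5077, 0.3553, 0.0675]
ee_rot: [0.624, 0.781, 0.001, 0.001]
wrist_force: [-1.4, -3.7, 3.7]
gripper_width: 0.629
grasp_force: 65.1
```

Emit:
send_rows(
  steps=[
    {"xyz": [0,0,0],"rotation": [0,0,0],"grip": 0.7},
    {"xyz": [0,0,0],"rotation": [0,0,0],"grip": 0.8},
    {"xyz": [0,0,0],"rotation": [0,0,0],"grip": 1},
    {"xyz": [0,0,0],"rotation": [0,0,0],"grip": 1},
    {"xyz": [0,0,15],"rotation": [0,0,0],"grip": 1},
    {"xyz": [0,0,35],"rotation": [0,0,0],"grip": 1},
    {"xyz": [0,0,45],"rotation": [0,0,0],"grip": 1},
    {"xyz": [0,0,40],"rotation": [0,0,0],"grip": 1},
  ],
)

```text
time_s: 12.05
eef_pos: [0.5066, 0.3556, 0.2029]
ee_rot: [0.624, 0.782, -0.0, -0.0]
wrist_force: [0.5, 0.1, 0.2]
gripper_width: 0.997
grasp_force: 0.0
```

Emit:
send_rows(
  steps=[
    {"xyz": [-14,-12,0],"rotation": [0,0,-0.083],"grip": 1},
    {"xyz": [-16,-14,0],"rotation": [0,0,-0.083],"grip": 1},
    {"xyz": [-16,-14,0],"rotation": [0,0,-0.083],"grip": 1},
    {"xyz": [-16,-14,0],"rotation": [0,0,-0.083],"grip": 1},
    {"xyz": [-16,-14,0],"rotation": [0,0,-0.083],"grip": 1},
    {"xyz": [-16,-14,0],"rotation": [0,0,-0.083],"grip": 1},
    {"xyz": [-16,-14,0],"rotation": [0,0,-0.083],"grip": 1},
    {"xyz": [-15,-16,0],"rotation": [0,0,-0.087],"grip": 1},
  ],
)

```text
time_s: 12.85
eef_pos: [0.3809, 0.2431, 0.2013]
ee_rot: [0.846, 0.533, 0.0, -0.0]
wrist_force: [0.2, -0.5, 1.0]
gripper_width: 1.0
grasp_force: 0.0
```

Emit:
send_rows(
  steps=[
    {"xyz": [0,0,0],"rotation": [0,0,0],"grip": 1},
    {"xyz": [0,0,0],"rotation": [0,0,0],"grip": 1},
    {"xyz": [0,0,0],"rotation": [0,0,0],"grip": 1},
  ],
)

```text
time_s: 13.15
eef_pos: [0.3826, 0.2441, 0.2016]
ee_rot: [0.845, 0.535, 0.001, 0.0]
wrist_force: [0.7, 0.7, 0.8]
gripper_width: 1.003
grasp_force: 0.0
```

```bash
python3 - <<'E'
from h import *
show();im,f,g=wrist();cv2.imwrite("pics/w5.png",im)
E
```

```text
13.15 [382.6 244.1 201.6] head -25.4 tilt [0.001 0.001] w 1.003 gf 0.0 F [0.7 0.7 0.8]
```

View pics/w5.png

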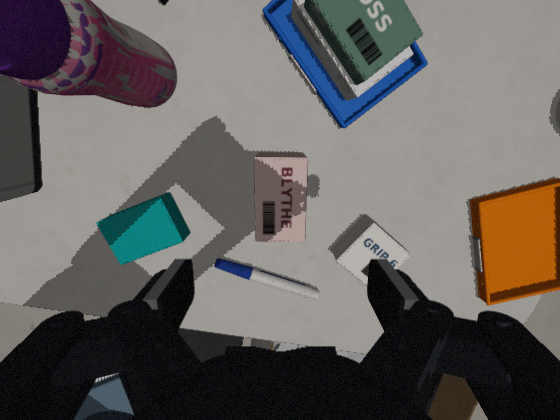

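Pink is upright in the picture with top corners (256,158), (307,158), (305,242), (255,240). The blue stack looks neat, and the pen and square carton are clear of the fingers.

```bash
python3 - <<'E'
from h import *
_,f,g=wrist();show()
quad(f,[(256,158),(307,158),(305,242),(255,240)],.06)
E
```

```text
13.25 [382.4 244.1 201.3] head -25.4 tilt [0. 0.] w 1.002 gf 0.0 F [-0.3  0.2  1.8]
centre [382.7 245.2] edges [np.float64(81.8), np.float64(47.4), np.float64(83.9), np.float64(50.5)] yaw of 0->3 -116.4
```

Emit:
send_rows(
  steps=[
    {"xyz": [0,0,-25],"rotation": [0,0,-0.01],"grip": 1},
    {"xyz": [0,0,-35],"rotation": [0,0,0],"grip": 1},
    {"xyz": [0,0,-35],"rotation": [0,0,0],"grip": 1},
    {"xyz": [0,0,-35],"rotation": [0,0,0],"grip": 1},
    {"xyz": [0,0,-25],"rotation": [0,0,0],"grip": 1},
    {"xyz": [0,0,-12],"rotation": [0,0,0],"grip": 1},
    {"xyz": [0,0,-5],"rotation": [0,0,0],"grip": 1},
    {"xyz": [0,0,0],"rotation": [0,0,0],"grip": 1},
  ],
)

```text
time_s: 14.05
eef_pos: [0.3817, 0.2437, 0.0287]
ee_rot: [0.848, 0.53, -0.001, -0.0]
wrist_force: [-1.2, 0.7, -0.0]
gripper_width: 1.002
grasp_force: 0.0
```

Emit:
send_rows(
  steps=[
    {"xyz": [0,0,0],"rotation": [0,0,0],"grip": 0.4},
    {"xyz": [0,0,0],"rotation": [0,0,0],"grip": 0.4},
    {"xyz": [0,0,0],"rotation": [0,0,0],"grip": 0.4},
    {"xyz": [0,0,0],"rotation": [0,0,0],"grip": 0.4},
    {"xyz": [0,0,0],"rotation": [0,0,0],"grip": 0.4},
    {"xyz": [0,0,0],"rotation": [0,0,0],"grip": 0.4},
  ],
)

```text
time_s: 14.65
eef_pos: [0.3825, 0.2439, 0.0303]
ee_rot: [0.848, 0.53, 0.001, 0.0]
wrist_force: [0.0, 0.0, 5.4]
gripper_width: 0.579
grasp_force: 62.9
```

Emit:
send_rows(
  steps=[
    {"xyz": [0,0,15],"rotation": [0,0,0],"grip": 0.4},
    {"xyz": [0,0,35],"rotation": [0,0,0],"grip": 0.4},
    {"xyz": [0,0,40],"rotation": [0,0,0],"grip": 0.4},
    {"xyz": [10,-8,20],"rotation": [0,0,0],"grip": 0.4},
    {"xyz": [20,-16,0],"rotation": [0,0,0.03],"grip": 0.4},
    {"xyz": [28,-22,0],"rotation": [0,0,0.04],"grip": 0.4},
    {"xyz": [30,-23,0],"rotation": [0,0,0.04],"grip": 0.4},
    {"xyz": [30,-23,0],"rotation": [0,0,0.04],"grip": 0.4},
  ],
)

```text
time_s: 15.45
eef_pos: [0.5004, 0.1507, 0.1396]
ee_rot: [0.805, 0.593, 0.0, 0.0]
wrist_force: [1.1, 1.1, -0.7]
gripper_width: 0.581
grasp_force: 62.6
```

Emit:
send_rows(
  steps=[
    {"xyz": [30,-23,0],"rotation": [0,0,0.04],"grip": 0.4},
    {"xyz": [30,-23,0],"rotation": [0,0,0.04],"grip": 0.4},
    {"xyz": [28,-22,0],"rotation": [0,0,0.046],"grip": 0.4},
    {"xyz": [17,-14,0],"rotation": [0,0,0],"grip": 0.4},
    {"xyz": [8,-7,0],"rotation": [0,0,0],"grip": 0.4},
    {"xyz": [0,0,0],"rotation": [0,0,0],"grip": 0.4},
    {"xyz": [0,0,0],"rotation": [0,0,0],"grip": 0.4},
  ],
)

```text
time_s: 16.15
eef_pos: [0.6115, 0.0632, 0.139]
ee_rot: [0.767, 0.641, -0.0, -0.001]
wrist_force: [0.4, -0.2, -0.9]
gripper_width: 0.582
grasp_force: 62.6
```

```bash
python3 - <<'E'
from h import *
show();im,f,g=wrist();cv2.imwrite("pics/w6.png",im)
E
```

```text
16.15 [611.5  63.2 139. ] head -10.2 tilt [-0.002  0.001] w 0.582 gf 62.6 F [ 0.4 -0.2 -0.9]
```

View pics/w6.png

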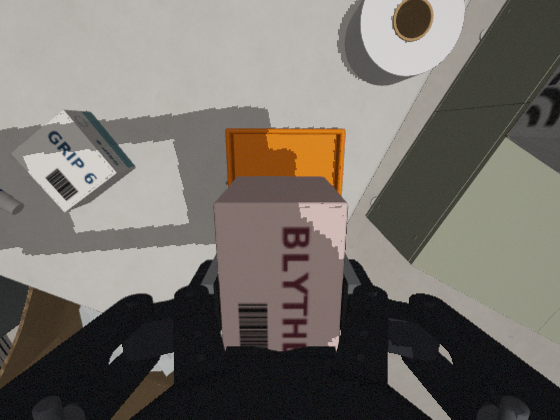

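Pink is held square above the orange tray, whose far rim runs (226,129)–(345,129). The square carton is at about (70,160).

```bash
python3 - <<'E'
from h import *
_,f,g=wrist();show()
a,b=f((226,129),.018),f((345,129),.018);d=(b-a)[:2];L=np.linalg.norm(d);d/=L
n=np.array([d[1],-d[0]]); n*=np.sign(-n[1])
print(a,b,L,"centre",(a+b)[:2]/2+68*n,"yaw",np.degrees(np.arctan2(d[1],d[0])))
E
```

```text
16.25 [611.5  63.6 139.3] head -10.1 tilt [-0.001  0.   ] w 0.579 gf 62.6 F [-0.5 -0.1 -2.2]
[577.97522517 139.39306604  18.        ] [676.23491857 121.6914848   18.        ] 99.84144091817299 centre [615.04888044  63.61957189] yaw -10.2123532044714
```

Emit:
send_rows(
  steps=[
    {"xyz": [2,0,-25],"rotation": [0,0,0],"grip": 0.4},
    {"xyz": [0,0,-30],"rotation": [0,0,0],"grip": 0.4},
    {"xyz": [0,0,-25],"rotation": [0,0,0],"grip": 0.4},
    {"xyz": [0,0,-15],"rotation": [0,0,0],"grip": 0.4},
    {"xyz": [0,0,-7],"rotation": [0,0,0],"grip": 0.4},
    {"xyz": [0,0,-4],"rotation": [0,0,0],"grip": 0.4},
    {"xyz": [0,0,0],"rotation": [0,0,0],"grip": 0.4},
    {"xyz": [0,0,0],"rotation": [0,0,0],"grip": 0.4},
  ],
)

```text
time_s: 17.05
eef_pos: [0.6154, 0.0628, 0.0344]
ee_rot: [0.767, 0.642, 0.001, 0.001]
wrist_force: [0.3, 0.3, -1.7]
gripper_width: 0.579
grasp_force: 62.6
```

Emit:
send_rows(
  steps=[
    {"xyz": [0,0,0],"rotation": [0,0,0],"grip": 0.65},
    {"xyz": [0,0,0],"rotation": [0,0,0],"grip": 0.75},
    {"xyz": [0,0,0],"rotation": [0,0,0],"grip": 1},
    {"xyz": [0,0,0],"rotation": [0,0,0],"grip": 1},
    {"xyz": [0,0,20],"rotation": [0,0,0],"grip": 1},
    {"xyz": [0,0,45],"rotation": [0,0,0],"grip": 1},
    {"xyz": [0,0,50],"rotation": [0,0,0],"grip": 1},
    {"xyz": [0,0,47],"rotation": [0,0,0],"grip": 1},
  ],
)

```text
time_s: 17.85
eef_pos: [0.6145, 0.0625, 0.1971]
ee_rot: [0.767, 0.641, -0.0, -0.0]
wrist_force: [1.7, 0.0, -0.5]
gripper_width: 1.001
grasp_force: 0.0
```

Emit:
send_rows(
  steps=[
    {"xyz": [-20,8,0],"rotation": [0,0,0.075],"grip": 1},
    {"xyz": [-22,9,0],"rotation": [0,0,0.075],"grip": 1},
    {"xyz": [-22,9,0],"rotation": [0,0,0.075],"grip": 1},
    {"xyz": [-22,9,0],"rotation": [0,0,0.075],"grip": 1},
    {"xyz": [-22,9,0],"rotation": [0,0,0.075],"grip": 1},
    {"xyz": [-22,9,0],"rotation": [0,0,0.075],"grip": 1},
    {"xyz": [-22,9,0],"rotation": [0,0,0.075],"grip": 1},
    {"xyz": [-17,10,0],"rotation": [0,0,0.077],"grip": 1},
  ],
)

```text
time_s: 18.65
eef_pos: [0.4443, 0.1348, 0.1954]
ee_rot: [0.541, 0.841, -0.0, -0.0]
wrist_force: [0.1, 0.1, -0.9]
gripper_width: 1.001
grasp_force: 0.0
```

Emit:
send_rows(
  steps=[
    {"xyz": [0,0,0],"rotation": [0,0,0],"grip": 1},
    {"xyz": [0,0,0],"rotation": [0,0,0],"grip": 1},
    {"xyz": [0,0,0],"rotation": [0,0,0],"grip": 1},
  ],
)

```text
time_s: 18.95
eef_pos: [0.4467, 0.1342, 0.1955]
ee_rot: [0.543, 0.84, 0.0, 0.001]
wrist_force: [0.6, -0.9, -0.4]
gripper_width: 1.0
grasp_force: 0.0
```

```bash
python3 - <<'E'
from h import *
show();im,f,g=wrist();cv2.imwrite("pics/w7.png",im)
E
```

```text
18.95 [446.7 134.2 195.5] head 24.2 tilt [ 0.001 -0.   ] w 1.0 gf 0.0 F [ 0.6 -0.9 -0.4]
```

View pics/w7.png

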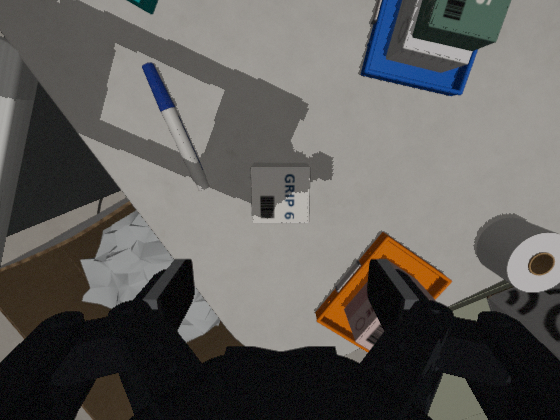

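The square carton's top corners are (251,167), (309,167), (309,224), (252,223). The pen tip at (205,188) is about 48 mm off, outside the fingers.

```bash
python3 - <<'E'
from h import *
_,f,g=wrist();show()
quad(f,[(251,167),(309,167),(309,224),(252,223)],.035)
E
```

```text
19.05 [446.6 134.1 195.3] head 24.2 tilt [ 0. -0.] w 1.003 gf 0.0 F [ 0.5  0.4 -0.7]
centre [446.  135.8] edges [np.float64(59.2), np.float64(58.1), np.float64(60.3), np.float64(60.4)] yaw of 0->3 -65.3
```

Emit:
send_rows(
  steps=[
    {"xyz": [0,1,-27],"rotation": [0,0,0.007],"grip": 1},
    {"xyz": [0,0,-36],"rotation": [0,0,0],"grip": 1},
    {"xyz": [0,0,-36],"rotation": [0,0,0],"grip": 1},
    {"xyz": [0,0,-36],"rotation": [0,0,0],"grip": 1},
    {"xyz": [0,0,-25],"rotation": [0,0,0],"grip": 1},
    {"xyz": [0,0,-12],"rotation": [0,0,0],"grip": 1},
    {"xyz": [0,0,-5],"rotation": [0,0,0],"grip": 1},
    {"xyz": [0,0,0],"rotation": [0,0,0],"grip": 1},
  ],
)

```text
time_s: 19.85
eef_pos: [0.4458, 0.1352, 0.0177]
ee_rot: [0.54, 0.842, -0.0, -0.0]
wrist_force: [-0.6, -0.5, 1.2]
gripper_width: 1.003
grasp_force: 0.0
```

Emit:
send_rows(
  steps=[
    {"xyz": [0,0,0],"rotation": [0,0,0],"grip": 0.5},
    {"xyz": [0,0,0],"rotation": [0,0,0],"grip": 0.5},
    {"xyz": [0,0,0],"rotation": [0,0,0],"grip": 0.5},
    {"xyz": [0,0,0],"rotation": [0,0,0],"grip": 0.5},
    {"xyz": [0,0,0],"rotation": [0,0,0],"grip": 0.5},
    {"xyz": [0,0,0],"rotation": [0,0,0],"grip": 0.5},
  ],
)

```text
time_s: 20.45
eef_pos: [0.4467, 0.1356, 0.0195]
ee_rot: [0.54, 0.842, 0.001, 0.001]
wrist_force: [-0.1, -1.0, 6.7]
gripper_width: 0.691
grasp_force: 65.2
```

Emit:
send_rows(
  steps=[
    {"xyz": [0,0,20],"rotation": [0,0,0],"grip": 0.5},
    {"xyz": [0,0,40],"rotation": [0,0,0],"grip": 0.5},
    {"xyz": [0,0,45],"rotation": [0,0,-0.05],"grip": 0.5},
    {"xyz": [0,0,35],"rotation": [0,0,-0.06],"grip": 0.5},
    {"xyz": [15,-6,0],"rotation": [0,0,-0.07],"grip": 0.5},
    {"xyz": [23,-10,0],"rotation": [0,0,-0.07],"grip": 0.5},
    {"xyz": [27,-12,0],"rotation": [0,0,-0.07],"grip": 0.5},
    {"xyz": [27,-12,0],"rotation": [0,0,-0.07],"grip": 0.5},
  ],
)

```text
time_s: 21.25
eef_pos: [0.5384, 0.0953, 0.1589]
ee_rot: [0.693, 0.721, 0.0, 0.0]
wrist_force: [-0.3, -0.1, -1.6]
gripper_width: 0.687
grasp_force: 65.0
```

Emit:
send_rows(
  steps=[
    {"xyz": [27,-12,0],"rotation": [0,0,-0.07],"grip": 0.5},
    {"xyz": [25,-10,0],"rotation": [0,0,-0.07],"grip": 0.5},
    {"xyz": [17,-7,0],"rotation": [0,0,-0.07],"grip": 0.5},
    {"xyz": [8,-3,0],"rotation": [0,0,0],"grip": 0.5},
    {"xyz": [0,0,0],"rotation": [0,0,0],"grip": 0.5},
    {"xyz": [0,0,0],"rotation": [0,0,0],"grip": 0.5},
  ],
)

```text
time_s: 21.85
eef_pos: [0.6137, 0.0639, 0.1581]
ee_rot: [0.764, 0.646, -0.0, -0.001]
wrist_force: [0.0, -0.4, -1.2]
gripper_width: 0.691
grasp_force: 65.0
```

```bash
python3 - <<'E'
from h import *
show();im,f,g=wrist();cv2.imwrite("pics/w8.png",im)
E
```

```text
21.85 [613.7  63.9 158.1] head -9.6 tilt [-0.001  0.   ] w 0.691 gf 65.0 F [ 0.  -0.4 -1.2]
```

View pics/w8.png

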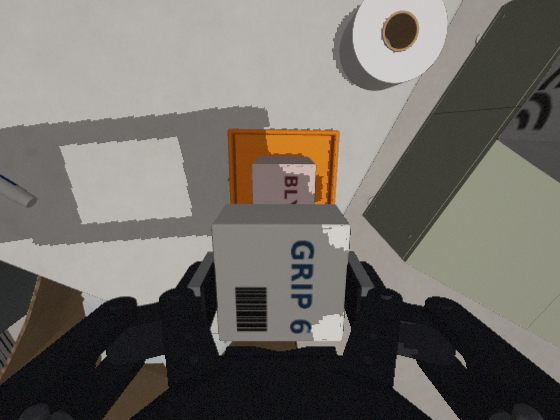

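Pink's far top edge runs (253,164)–(316,164), centred in the tray and square under the held carton.

```bash
python3 - <<'E'
from h import *
_,f,g=wrist();show()
a,b=f((253,164),.063),f((316,164),.063);d=(b-a)[:2];L=np.linalg.norm(d);d/=L
n=np.array([d[1],-d[0]]); n*=np.sign(-n[1])
print(L,"centre",(a+b)[:2]/2+42.5*n,"yaw",np.degrees(np.arctan2(d[1],d[0])))
E
```

```text
21.95 [613.6  64.1 158.4] head -9.6 tilt [-0.001  0.   ] w 0.693 gf 65.0 F [-0.8  0.3 -0.9]
49.07256458871878 centre [616.14708372  63.89496797] yaw -9.646541531505486
```

Emit:
send_rows(
  steps=[
    {"xyz": [2,0,-22],"rotation": [0,0,0],"grip": 0.5},
    {"xyz": [0,0,-25],"rotation": [0,0,0],"grip": 0.5},
    {"xyz": [0,0,-16],"rotation": [0,0,0],"grip": 0.5},
    {"xyz": [0,0,-8],"rotation": [0,0,0],"grip": 0.5},
    {"xyz": [0,0,-4],"rotation": [0,0,0],"grip": 0.5},
    {"xyz": [0,0,-1],"rotation": [0,0,0],"grip": 0.5},
    {"xyz": [0,0,0],"rotation": [0,0,0],"grip": 0.5},
    {"xyz": [0,0,0],"rotation": [0,0,0],"grip": 0.5},
  ],
)

```text
time_s: 22.75
eef_pos: [0.6171, 0.0636, 0.0831]
ee_rot: [0.764, 0.645, 0.001, 0.0]
wrist_force: [0.3, 0.4, -0.3]
gripper_width: 0.693
grasp_force: 65.2
```

Emit:
send_rows(
  steps=[
    {"xyz": [0,0,0],"rotation": [0,0,0],"grip": 0.75},
    {"xyz": [0,0,0],"rotation": [0,0,0],"grip": 0.85},
    {"xyz": [0,0,0],"rotation": [0,0,0],"grip": 1},
    {"xyz": [0,0,0],"rotation": [0,0,0],"grip": 1},
    {"xyz": [0,0,15],"rotation": [0,0,0],"grip": 1},
    {"xyz": [0,0,35],"rotation": [0,0,0],"grip": 1},
    {"xyz": [0,0,45],"rotation": [0,0,0],"grip": 1},
    {"xyz": [0,0,40],"rotation": [0,0,0],"grip": 1},
  ],
)

```text
time_s: 23.55
eef_pos: [0.6166, 0.0635, 0.219]
ee_rot: [0.764, 0.645, -0.0, -0.0]
wrist_force: [0.8, -0.3, 0.1]
gripper_width: 0.999
grasp_force: 0.0
```

Emit:
send_rows(
  steps=[
    {"xyz": [-20,8,0],"rotation": [0,0,0],"grip": 1},
    {"xyz": [-30,10,0],"rotation": [0,0,0],"grip": 1},
    {"xyz": [-30,10,0],"rotation": [0,0,0],"grip": 1},
    {"xyz": [-30,10,0],"rotation": [0,0,0],"grip": 1},
    {"xyz": [-15,5,0],"rotation": [0,0,0],"grip": 1},
    {"xyz": [0,0,0],"rotation": [0,0,0],"grip": 1},
    {"xyz": [0,0,0],"rotation": [0,0,0],"grip": 1},
    {"xyz": [0,0,0],"rotation": [0,0,0],"grip": 1},
  ],
)

```text
time_s: 24.35
eef_pos: [0.4928, 0.1062, 0.2175]
ee_rot: [0.764, 0.645, 0.0, 0.0]
wrist_force: [0.1, 0.4, 0.3]
gripper_width: 0.998
grasp_force: 0.0
```

```bash
python3 - <<'E'
from h import *
show();im,f,g=wrist();cv2.imwrite("pics/w9.png",im)
for X in [(615.5,63.5,98),(507,356,78)]: print(g(X))
E
```

```text
24.35 [492.8 106.2 217.5] head -9.7 tilt [ 0.001 -0.   ] w 0.998 gf 0.0 F [0.1 0.4 0.3]
[420.24012742 230.6104549 ]
[ 241.98591269 -127.46636324]
```

View pics/w9.png

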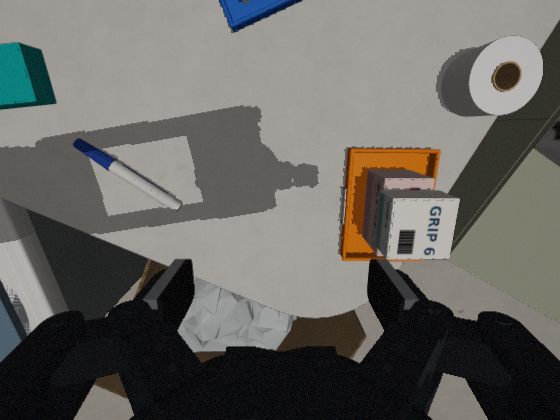

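The square carton's top centre is at about (421,229), where (420,231) was predicted. It sits level and square on pink, and the gripper is clear, so I hand in.

```bash
python3 -c "
from plant import ctrl
print(ctrl.close_job())"
```

```text
the job is handed in; nothing more can be done
None
```

I packed both orders and handed the job in at about 24 s: white and green are stacked in the blue tray, pink and the square carton in the orange one. The wrist camera put the placings I measured (white, pink and square) within a few mm of centre; green I checked only by eye. The hand-in call gave no verdict.

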